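Stand the fallen boot form with its mate

TASK

One of the two wooden boot forms has fallen on its side. Stand it upright on its sole at the dark wooden heel rail, midway between the other boot form and the metal can, with its heel touching the rail and its toe pointing straight out from the rail, the same way as its mate. Set it down without dropping it or letting it fall over, and leave the mate, the can, the brush and the jar where they are.

Things in the scene. Friction and masses are not known exactly. Their poses are not given: they have to be found in the camera images.
- form: Fallen wooden boot form (L shape), 0.3-0.65 kg, lying on its side, own y vertical, leg axis 25 mm up. Origin: sole plane, under the leg's axis; z up the leg, -x to the toe. 160 tall, 50 wide (y) everywhere. Leg: block 44 (x) by 50 (y), z 55 to 160. Heel: cylinder of radius 25 about z, 55 high. Foot: to x = -112, 39 high at the toe, 60 at the leg. Left-right symmetric.
- heel (a point): point on the rearmost line of the fallen form's heel, 12 mm above its sole, (25, 0, 12) mm in its frame
- toe (a point): foremost point of the fallen form's toe, (-112, 0, 12) mm in its frame
- mate: The other boot form, same shape, size and frame, loose, standing upright with its heel within 2 mm of the rail and its toe pointing straight out from the rail, towards the robot.
- tin: Plain metal can, 50 mm in diameter, 120 mm tall, loose, standing at the rail. Origin: centre of its underside. Its centre and the mate's leg axis are 200 to 212 mm apart along the rail, so midway leaves 50 to 56 mm free on each side of the form; mate and can may stand either way round.
- rail: Dark wooden heel rail fixed to the bench: 360 mm long (own y), 18 thick (x), 25 high. Origin: centre of its underside. The forms stand on its -x side (face at x = -9 mm), toes pointing to its -x; a form whose heel touches has its leg axis at x = -34 mm.
- brush: Wooden shoe brush lying bristles down, 150 by 45 by 46 mm, loose, a bystander. Origin: centre of its underside; long along own y.
- jar: Low glass jar with a dark lid, 70 mm in diameter, 60 mm tall, loose, a bystander. Origin: centre of its underside.
There are look-alikes about, which are no part of the job. Leave any red or turquoise look-alike of the form alone.

How it is judged:
At the end, for the whole second after the job is handed in: The form stands upright (within 0.06 rad), released and still, heel within 3.5 mm of the rail's face, toe pointing out from the rail within 0.12 rad, leg axis 88 to 126 mm from both the mate's axis and the can's (midway within about 12 mm); mate and can still stand (angle between each of form, mate, tin's own z axis and vertical below 0.06 rad and height (world z) of form below 0.004 m and x of heel in the frame of rail above -0.0125 m and x of toe in the frame of rail below -0.1 m and angle between the x axis of form and the x axis of rail, either way round below 0.12 rad and horizontal distance between form and mate between 0.088 and 0.126 m and horizontal distance between form and tin between 0.088 and 0.126 m and linear speed of form below 0.02 m/s and contact force between form and the fingers below 0.1 N); the robot touches nothing.
It fails at once if the form is dropped or let fall (moving at over 0.35 m/s while the fingers do not touch it) (linear speed of form above 0.35 m/s and contact force between form and the fingers below 0.1 N).
It fails at once if the mate is shifted by over 10 mm or tipped (distance of mate from where it was at the start of the episode above 0.01 m or angle between mate's own z axis and vertical above 0.2 rad).
It fails at once if the can is shifted by over 10 mm or tipped (distance of tin from where it was at the start of the episode above 0.01 m or angle between tin's own z axis and vertical above 0.2 rad).
It fails at once if the brush or the jar is shifted by over 20 mm (distance of any of brush, jar from where it was at the start of the episode above 0.02 m).
It also fails if it takes over 67 s, if anything falls off the work surface, if the arm or the gripper's body presses on something with over 40 N, if the wrist force passes 120 N, or if a joint passes its speed limit or range.

ROBOT

A 6-joint arm with a two-finger parallel gripper is mounted at the origin on the work surface. World frame = base frame: x ahead of the robot, y to its left, z up, the work surface at z = 0. Lengths are in m, angles in rad, forces in N, time in s.
With the tool pointing down it reaches from about 0.35 to 0.85 m from the base axis. Payload 8.1 kg.
Tool frame: the origin (TCP) lies at the centre of the arm's flange, where the gripper is bolted on; the fingertips stand 186 mm ahead of it and the grasp point (between the pads) lies 167 mm ahead of it; z points along the fingers, y is the line along which they close (so a half turn about z gives the same grasp; the last joint's range is limited). The gripper opens to 93 mm and grips with 3 to 60 N. Pads are 15 mm wide; open, the fingers measure 128 mm over their backs; the gripper's body (75 mm by 188 mm) begins 65 mm behind the grasp point.
Start: joints at [-1.385, 0.13, 1.488, -0, 1.523, -0.085], TCP at [0.161, -0.578, 0.405] pointing down, gripper open.
Joint ranges: [-2.96, 2.96], [-0.89, 2.26], [0.02, 2.5], [-1.34, 4.48], [0, 2.73], [-2.66, 2.66]. Speed limits (rad/s): [2.39, 2.39, 2.79, 3.14, 3.14, 3.14].

INTERFACE

Orientations are given as a rotation vector (axis times angle).
In Python, from plant import robot gives the robot as it stands.
- The arm moves only by the tool apply_moves, never from a script. Its argument "series" is a list of rows, each a list of 2 entries, a list of its own where there are three numbers: the shift along the tool's x, y, z in mm, then the turn, a rotation vector about the tool's x, y, z in rad. A call has 1 to 12 rows; each row shifts and turns the commanded pose from where the row before left it, along the tool's axes as they then stand; what a row does not reach is not made up. A row lasts 1/12 s, in which the tool goes at most 41.7 mm and 7.16 degrees, less where a joint would pass 70% of its speed; a pose out of reach is approached as far as the arm can. A call is refused whole if a number of a shift passes 41.7 or a number of a turn 0.125, either way. A call with a gripper value outside its range is refused whole. "claw" is the opening, from 0 (shut) to 1 (fully open), set as the call begins (left out, the last holds). The fingers move at their own pace and stop on an object; "newtons" is the grip in N (left out, the last holds). Time passes only in rows, so rows that do not move let the fingers close. It gives the time, the measured TCP pose, the force, the opening and the grip force at its end, in the units of the state.
- robot.read_state(): the state, without advancing time (a new reading comes with each control period).
- robot.read_camera(name): name is "scene" or "top"; returns (picture, depth): 400x640x3 uint8, blue, green, red; 400x640 float32, m along the optical axis (not along the pixel's ray), 0 where there is no reading.
- robot.calibration(name): a dict with "fx", "fy", "cx", "cy" (pixels), "extrinsics" (4x4, takes a point from world to camera coordinates). Camera axes: x right, y down, z forward; pixel columns grow to the right and rows downward; lengths in m; the calibration is good to about 2 mm. A picture is of the moment at which its call begins. calibration takes no time and is no camera call.
- robot.close_job(): hands the job in; it is judged then, once.
The state is a dict: "t": time; "q": joint angles; "dq": joint speeds; "joint_torque": joint torques, N m; "tool_pos": TCP position; "orientation": TCP orientation; "force": force on the tool from outside, world axes, zero at the start; "wrist_torque": the same for the moment, N m; "opening": finger opening in m; "gripper_force": force on a finger pad.
Only numpy, scipy, OpenCV 4.12 (cv2) and the standard library are available. Lean on these libraries where they do the work, as an engineer would, in place of code of your own. Each camera call takes 0.05 s, during which the arm holds its last target. There are 200 camera calls.

## Working session

There is one attempt and no reset: what is moved stays moved. The work goes in short steps, Python scripts to look and compute and a tool call to move; the robot and the scene stay as the last step left them, time stands still between calls to the robot, and variables do not carry over. Pictures are saved under pics/ and viewed, at most 10 in all, crops included, and the job is handed in when it is done.

Besides the shell and the picture viewer there is one more tool, called after "Emit:" as name([rows], argument=value, ...), one row to a line, values as JSON. apply_moves: Moves the arm, as the interface text tells. Its arguments: {"type":"object","properties":{"series":{"type":"array"},"claw":{"type":"number"},"newtons":{"type":"number"}},"required":["series"]}

```bash
mkdir -p pics; ls
python3 - <<'E'
from plant import robot
import cv2,numpy as np
for n in("scene","top"):
    p,d=robot.read_camera(n); cv2.imwrite(f"pics/{n}0.png",p); np.savez(f"{n}0.npz",p=p,d=d)
    c=robot.calibration(n); print(n,c)
print(robot.read_state())
E
```

```text
pics
scene {'fx': 390.83761413767866, 'fy': 390.83761413767866, 'cx': 318.87637224758475, 'cy': 204.35974115367753, 'extrinsics': array([[ 0.76302532,  0.64620083, -0.01472609, -0.27855176],
       [ 0.53666794, -0.64605929, -0.54276598, -0.30845582],
       [-0.36024975,  0.40624116, -0.83975487,  1.41359104],
       [ 0.        ,  0.        ,  0.        ,  1.        ]])}
top {'fx': 497.63416186337133, 'fy': 497.63416186337133, 'cx': 316.35025196283163, 'cy': 199.2699617865157, 'extrinsics': array([[ 0.01527242, -0.9998449 , -0.00877051, -0.11088162],
       [-0.99834859, -0.01476258, -0.05551726,  0.48522921],
       [ 0.05537917,  0.00960391, -0.99841921,  1.40481825],
       [ 0.        ,  0.        ,  0.        ,  1.        ]])}
{'t': 0.1, 'q': array([-1.38538928e+00,  1.31122807e-01,  1.48914244e+00, -2.89096036e-06,
        1.52299981e+00, -8.53938270e-02]), 'dq': array([-0.0013088 , -0.00262194, -0.00180933,  0.00048222,  0.00048431,
       -0.00041071]), 'joint_torque': array([ 7.90750328e-04, -5.61340392e+01, -4.93097806e+01,  7.70979607e-02,
        2.91082315e-02, -7.63548269e-05]), 'tool_pos': array([ 0.16049041, -0.57793499,  0.40378523]), 'orientation': array([-3.11118386e+00, -4.23849224e-01,  1.35770906e-04]), 'force': array([-0.42449817, -0.41757679, -0.10036176]), 'wrist_torque': array([-0.0124531 ,  0.00043317, -0.0117598 ]), 'gripper_force': 0.0, 'opening': 0.0930383466827764}
```

View pics/scene0.png

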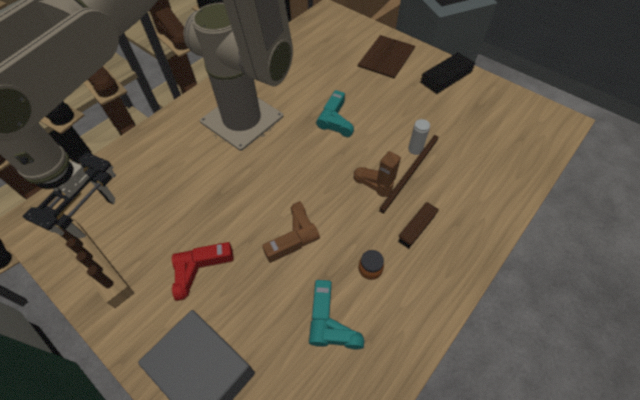

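View pics/top0.png

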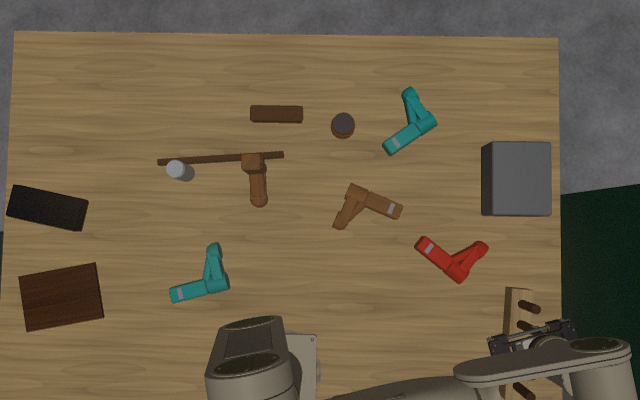

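The scene shows the fallen brown form, in top view with leg from about (355,190) to (400,212) and toe at (340,228). The mate is at (255,165), the can at (178,168) and the rail runs from (158,160) to (283,154). The jar is at (343,125) and the brush at (276,114), both beyond the rail.

```bash
cat > h.py <<'E'
import numpy as np,cv2
from plant import robot
def cloud(n,d):
    c=robot.calibration(n); v,u=np.mgrid[:400,:640]
    P=np.stack([(u-c["cx"])/c["fx"]*d,(v-c["cy"])/c["fy"]*d,d],-1)
    E=c["extrinsics"]; return (P-E[:3,3])@E[:3,:3]
def ray(n,u,v,z):
    c=robot.calibration(n);E=c["extrinsics"];R=E[:3,:3];o=-R.T@E[:3,3]
    r=R.T@np.array([(u-c["cx"])/c["fx"],(v-c["cy"])/c["fy"],1.]); return o+r*(z-o[2])/r[2]
E
python3 - <<'E'
from h import *
f=np.load("top0.npz");p,d=f["p"],f["d"];W=cloud("top",d)
def reg(u0,u1,v0,v1,z0,z1):
    w=W[v0:v1,u0:u1].reshape(-1,3); m=(w[:,2]>z0)&(w[:,2]<z1); return w[m]
def rep(name,w):
    r=cv2.minAreaRect((w[:,:2]*1000).astype(np.float32)); print(name,len(w),"z",np.median(w[:,2]).round(4),"c",np.round(r[0],1),"s",np.round(r[1],1),"a",round(r[2],1))
rep("form",reg(325,410,178,235,.035,.065))
rep("mate top",reg(235,275,145,215,.145,.175))
rep("mate foot",reg(235,275,145,215,.03,.07))
rep("can top",reg(160,200,150,190,.11,.135))
rep("rail",reg(195,235,145,172,.015,.035))
rep("railall",reg(150,290,145,172,.018,.032))
rep("table",reg(290,320,210,240,-.02,.02))
rep("jar",reg(325,360,108,142,.05,.07));rep("brush",reg(245,307,100,126,.035,.055))
img=cv2.resize(p[70:270,130:430],None,fx=2.6,fy=2.6,interpolation=cv2.INTER_CUBIC);cv2.imwrite("pics/crop.png",img)
s=np.load("scene0.npz");img=cv2.resize(s["p"][100:290,240:460],None,fx=3,fy=3,interpolation=cv2.INTER_CUBIC);cv2.imwrite("pics/crop2.png",img)
E
```

```text
form 1398 z 0.0493 c [ 441.9 -247.5] s [160.3 133.4] a 67.5
mate top 332 z 0.1606 c [573.3  65.8] s [44.3 50.5] a 3.9
mate foot 499 z 0.0461 c [539.4  63.8] s [145.3 107.1] a 9.3
can top 264 z 0.1208 c [557.3 271.6] s [46.1 46.3] a 72.6
rail 267 z 0.026 c [598.5 188.4] s [ 18.7 114.7] a 4.5
railall 638 z 0.0257 c [585.9 171.5] s [ 49.3 360.6] a 4.0
table 896 z 0.0016 c [414.7 -70.5] s [83.3 83.5] a 0.9
jar 384 z 0.0611 c [ 696.6 -176.4] s [60. 59.] a 0.8
brush 843 z 0.0464 c [727.   13.7] s [148.  47.] a 89.6
```

View pics/crop.png

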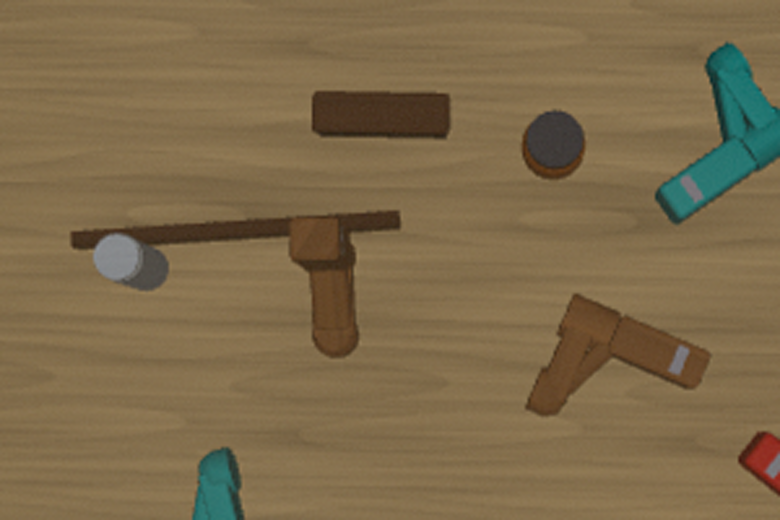

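The crop confirms it: form, mate and can sizes match (leg 160, mate top 44x50, mate to can 206 mm). I'll tilt the grasp 45° towards the leg's top, so the gripper clears the can once the form is upright.

```bash
cat >> h.py <<'E'
from scipy.spatial.transform import Rotation as Ro
from scipy.linalg import logm,expm
def rails():  # rail frame in world, angle from mate/can/rail
    a=np.radians(4.5); return np.array([np.cos(a),np.sin(a),0]),np.array([-np.sin(a),np.cos(a),0])
th=np.pi/4; zg=.108
def form(o,xf,zf):
    F=np.eye(4);xf=np.array(xf)/np.linalg.norm(xf);zf=np.array(zf)/np.linalg.norm(zf)
    F[:3,0],F[:3,1],F[:3,2],F[:3,3]=xf,np.cross(zf,xf),zf,o; return F
def G(s=1,back=0.): # tool in form frame, closing axis s*x_f
    a=np.array([0,-np.cos(th),-np.sin(th)]);y=np.array([s,0,0.]);T=np.eye(4)
    T[:3,0],T[:3,1],T[:3,2]=np.cross(y,a),y,a;T[:3,3]=np.array([0,0,zg])-a*(.167+back);return T
b=np.radians(67.5-180)
ZL=np.array([np.cos(b),np.sin(b),0]);XL=np.array([-ZL[1],ZL[0],0])
C=np.array([.4419,-.2475,.025])
LY=form(C-.08*ZL+.0435*XL,XL,ZL)
rx,ry=rails()
def UP(dx=0,z=0): return form(np.array([.5653,.1687,z])+dx*rx,rx,[0,0,1])
def cur():
    s=robot.read_state();T=np.eye(4);T[:3,:3]=Ro.from_rotvec(s["orientation"]).as_matrix();T[:3,3]=s["tool_pos"];return T
def step(T,A=None,mm=20,rad=.08):
    A=cur() if A is None else A; D=np.linalg.inv(A)@T
    r=Ro.from_matrix(D[:3,:3]).as_rotvec(); n=int(np.ceil(max(np.linalg.norm(D[:3,3])*1000/mm,np.linalg.norm(r)/rad,1)))
    L=np.real(logm(D))/n; S=expm(L)
    print("rows",n,"shift",np.round(S[:3,3]*1000,1),"turn",np.round(r/n,3)," total mm",np.round(D[:3,3]*1000,1),"rad",np.round(r,3)); return T
def wrist(T):  # rough wrist angles
    for d6 in(.1,):
        w=T[:3,3]-d6*T[:3,2];q1=np.arctan2(w[1],w[0]);M=(Ro.from_euler("Z",q1)*Ro.from_euler("Y",1.618)).inv()*Ro.from_matrix(T[:3,:3])
        e=M.as_euler("ZYZ"); print("q1 %.2f w %s ZYZ %s"%(q1,np.round(w,3),np.round(e,2)))
E
python3 - <<'E'
from h import *
print("form o",LY.round(3)); wrist(cur())
for s in(1,-1):
    print(s)
    for F in(LY,UP()): wrist(F@G(s))
    step(LY@G(s,.12)); step(UP(-.05,.06)@G(s),LY@G(s))
f=np.load("top0.npz");W=cloud("top",f["d"]);p=f["p"].astype(int)
m=(p[...,2]>120)&(p[...,1]<60)&(W[...,2]>.02);w=W[m];print("red",w.min(0),w.max(0), w[w[:,1].argmax()],w[w[:,0].argmax()])
E
```

```text
form o [[ 0.924  0.    -0.383  0.513]
 [-0.383  0.    -0.924 -0.19 ]
 [ 0.     1.     0.     0.025]
 [ 0.     0.     0.     1.   ]]
q1 -1.30 w [ 0.161 -0.578  0.504] ZYZ [0.   1.53 1.57]
1
q1 -0.86 w [ 0.399 -0.464  0.214] ZYZ [0.72 1.86 1.19]
q1 0.58 w [0.55  0.357 0.297] ZYZ [-0.71  1.88  1.97]
rows 16 shift [11.1  6.  16. ] turn [ 0.022  0.046 -0.054]  total mm [251.6 -34.1 175.9] rad [ 0.354  0.729 -0.859]
rows 36 shift [21.4 -0.4 -4. ] turn [-0.    -0.043 -0.015]  total mm [ 568.1 -186.9  365.8] rad [-0.    -1.539 -0.523]
-1
q1 -0.86 w [ 0.399 -0.464  0.214] ZYZ [ 0.72  1.86 -1.95]
q1 0.58 w [0.55  0.357 0.297] ZYZ [-0.71  1.88 -1.17]
rows 29 shift [ 6.4 -7.7  5.7] turn [ 0.03  -0.015  0.072]  total mm [251.6 -34.1 175.9] rad [ 0.867 -0.422  2.096]
rows 36 shift [-21.4   0.4  -4. ] turn [ 0.     0.043 -0.015]  total mm [-568.1  186.9  365.8] rad [ 0.     1.539 -0.523]
red [ 0.26298805 -0.57734894  0.03800861] [ 0.40832365 -0.11719293  1.42856363] [ 0.40832365 -0.11719293  1.42856363] [ 0.40832365 -0.11719293  1.42856363]
```

Run:
```python
from h import *
T=LY@G(1,.12); T[2,3]+=.12; step(T,mm=30,rad=.11)
```

```text
rows 11 shift [20.4  7.1 12.7] turn [ 0.032  0.066 -0.078]  total mm [251.6 -34.3  55.9] rad [ 0.354  0.729 -0.859]
```

Emit:
apply_moves([
  [[20.4,7.1,12.7],[0.032,0.066,-0.078]],
  [[20.4,7.1,12.7],[0.032,0.066,-0.078]],
  [[20.4,7.1,12.7],[0.032,0.066,-0.078]],
  [[20.4,7.1,12.7],[0.032,0.066,-0.078]],
  [[20.4,7.1,12.7],[0.032,0.066,-0.078]],
  [[20.4,7.1,12.7],[0.032,0.066,-0.078]],
  [[20.4,7.1,12.7],[0.032,0.066,-0.078]],
  [[20.4,7.1,12.7],[0.032,0.066,-0.078]],
  [[20.4,7.1,12.7],[0.032,0.066,-0.078]],
  [[20.4,7.1,12.7],[0.032,0.066,-0.078]],
  [[20.4,7.1,12.7],[0.032,0.066,-0.078]],
  [[0,0,0],[0,0,0]],
], claw=1, newtons=60)

```text
t: 1.1
tool_pos: [0.3966, -0.4754, 0.3475]
orientation: [-2.126, -1.431, -0.885]
force: [0.2, 0.2, -0.4]
opening: 0.093
gripper_force: 0.0
```

Run:
```python
from h import *
T=LY@G(1,.12); step(T,mm=25); step(LY@G(1),T)
```

```text
rows 5 shift [-17.4  -0.4  16.5] turn [-0.001 -0.     0.001]  total mm [-86.9  -2.1  82.2] rad [-0.003 -0.002  0.005]
rows 7 shift [ 0.   0.  17.1] turn [-0.  0.  0.]  total mm [  0.   0. 120.] rad [-0.  0.  0.]
```

Emit:
apply_moves([
  [[-17.4,-0.4,16.5],[0,0,0.001]],
  [[-17.4,-0.4,16.5],[0,0,0.001]],
  [[-17.4,-0.4,16.5],[0,0,0.001]],
  [[-17.4,-0.4,16.5],[0,0,0.001]],
  [[-17.4,-0.4,16.5],[-0.003,0,0.001]],
  [[0,0,15],[0,0,0]],
  [[0,0,15],[0,0,0]],
  [[0,0,15],[0,0,0]],
  [[0,0,15],[0,0,0]],
  [[0,0,0],[0,0,0]],
])

```text
t: 1.93
tool_pos: [0.4079, -0.439, 0.1842]
orientation: [-2.139, -1.419, -0.88]
force: [-1.0, 0.4, -0.5]
opening: 0.093
gripper_force: 0.0
```

Run:
```python
from h import *
step(LY@G(1),mm=15)
p,d=robot.read_camera("top"); q,_=robot.read_camera("scene")
cv2.imwrite("pics/pre.png",np.hstack([cv2.resize(p[130:330,300:500],(400,400)),cv2.resize(q[150:350,150:350],(400,400))]))
```

```text
rows 5 shift [ 0.4  0.3 12. ] turn [ 0.     0.001 -0.001]  total mm [ 2.1  1.5 60.1] rad [ 0.002  0.003 -0.006]
```

View pics/pre.png

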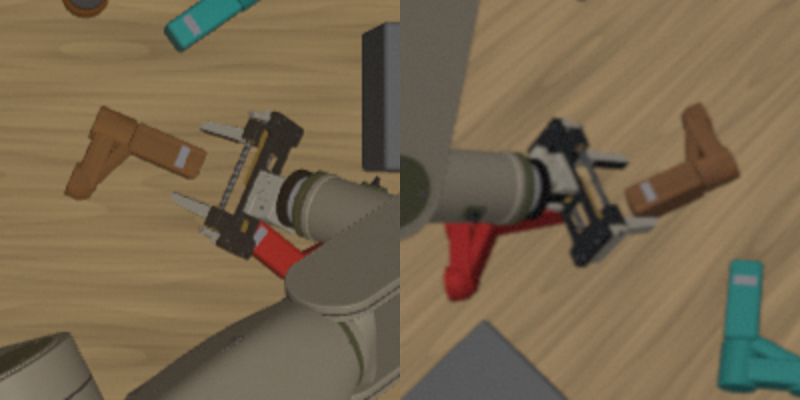

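The fingers straddle the leg end correctly (left half: leg end at (205,160), fingertips at (205,127) and (175,197)). The red look-alike is close to the gripper's body, so I'll check clearance before advancing.

Run:
```python
from h import *
f=np.load("top0.npz");W=cloud("top",f["d"]);p=f["p"].astype(int)
m=(p[...,2]>120)&(p[...,1]<60)&(W[...,2]>.02)&(W[...,2]<.07);w=W[m];w=np.vstack([w,w*[1,1,.5],w*[1,1,0]])
for back in(.06,.03,0):
    T=np.linalg.inv(LY@G(1,back));L=w@T[:3,:3].T+T[:3,3]-[0,0,.167]
    # body box |x|<37.5,|y|<94, z<-65 : distance
    q=np.maximum(np.abs(L)-[.0375,.094,9],0);q[:,2]=np.maximum(L[:,2]+.065,0)
    d=np.linalg.norm(q,axis=1);i=d.argmin();print(back,d[i].round(4),L[i].round(3),w[i].round(3))
    k=L[(np.abs(L[:,1])<.1)]; print("x ext near",k[:,0].max().round(3),k[:,0].min().round(3))
```

```text
0.06 0.0373 [-0.075 -0.072 -0.061] [ 0.352 -0.39   0.058]
x ext near -0.074 -0.236
0.03 0.0362 [-0.074 -0.059 -0.085] [ 0.366 -0.391  0.054]
x ext near -0.074 -0.236
0 0.0362 [-0.074 -0.059 -0.115] [ 0.366 -0.391  0.054]
x ext near -0.074 -0.236
```

Clearance is 36 mm, so I advance and grip.

Emit:
apply_moves([
  [[0.4,0.3,12],[0,0.001,-0.001]],
  [[0.4,0.3,12],[0,0,-0.001]],
  [[0.4,0.3,12],[0,0.001,-0.001]],
  [[0.4,0.3,12],[0,0,-0.001]],
  [[0.4,0.3,12],[0,0.001,-0.001]],
  [[0,0,0],[0,0,0]],
])

```text
t: 2.53
tool_pos: [0.4256, -0.3996, 0.1423]
orientation: [-2.135, -1.422, -0.885]
force: [-0.0, 1.0, -1.1]
opening: 0.0931
gripper_force: 0.0
```

Emit:
apply_moves([
  [[0,0,0],[0,0,0]],
  [[0,0,0],[0,0,0]],
  [[0,0,0],[0,0,0]],
  [[0,0,0],[0,0,0]],
  [[0,0,0],[0,0,0]],
  [[0,0,0],[0,0,0]],
  [[0,0,0],[0,0,0]],
  [[0,0,0],[0,0,0]],
  [[0,0,0],[0,0,0]],
  [[0,0,0],[0,0,0]],
], claw=0, newtons=60)

```text
t: 3.37
tool_pos: [0.4255, -0.4024, 0.145]
orientation: [-2.138, -1.424, -0.886]
force: [-0.9, -0.7, 1.3]
opening: 0.0437
gripper_force: 59.9
```

Run:
```python
from h import *
A=cur(); X=np.linalg.inv(LY)@A; np.save("X.npy",X); print((X-G(1)).round(4))
B=A.copy();B[2,3]+=.12; step(B,A,mm=12)
F=form(LY[:3,3]+[0,0.0,.12],LY[:3,0],LY[:3,2])
T1=UP(-.06,.06)@X; T1[:3,3]; 
mid=UP(-.13,.09)@X
step(mid,B,mm=25,rad=.06); step(UP(-.13,.012)@X,mid,mm=10)
# path clearance: form origin along path
D=np.linalg.inv(B)@mid; L=np.real(logm(D))
for t in np.linspace(0,1,7):
    H=B@expm(L*t)@np.linalg.inv(X); c=np.array([[25,25,0],[25,-25,0],[-112,25,0],[-112,-25,0],[22,-25,160],[22,25,160],[-112,25,39],[-112,-25,39]])/1e3
    P=c@H[:3,:3].T+H[:3,3]; print(t.round(2),P.min(0).round(3),P.max(0).round(3),(B@expm(L*t))[:3,3].round(3))
```

```text
[[ 0.0008 -0.      0.0052  0.0006]
 [-0.0013  0.0031 -0.0013  0.0019]
 [-0.0013  0.0043  0.0013  0.0033]
 [ 0.      0.      0.      0.    ]]
rows 10 shift [ 8.5  0.  -8.5] turn [0. 0. 0.]  total mm [ 84.7   0.4 -85. ] rad [0. 0. 0.]
rows 28 shift [26.9 -3.8 -1.7] turn [-0.    -0.055 -0.019]  total mm [ 484.  -261.7  404.3] rad [-0.002 -1.536 -0.531]
rows 8 shift [ 6.9 -0.   6.9] turn [0. 0. 0.]  total mm [55.3 -0.3 55.1] rad [0. 0. 0.]
0.0 [ 0.394 -0.346  0.12 ] [ 0.536 -0.147  0.17 ] [ 0.425 -0.402  0.265]
0.17 [ 0.39  -0.291  0.145] [ 0.534 -0.089  0.241] [ 0.44 -0.31  0.35]
0.33 [ 0.384 -0.217  0.158] [ 0.528 -0.027  0.292] [ 0.452 -0.197  0.407]
0.5 [ 0.375 -0.132  0.159] [0.519 0.034 0.319] [ 0.458 -0.073  0.433]
0.67 [ 0.363 -0.04   0.146] [0.504 0.091 0.321] [0.456 0.053 0.426]
0.83 [0.345 0.051 0.123] [0.485 0.14  0.297] [0.446 0.173 0.387]
1.0 [0.322 0.125 0.09 ] [0.463 0.185 0.25 ] [0.427 0.278 0.319]
```

Emit:
apply_moves([
  [[2,0,-2],[0,0,0]],
  [[4,0,-4],[0,0,0]],
  [[6,0,-6],[0,0,0]],
  [[8,0,-8],[0,0,0]],
  [[10,0,-10],[0,0,0]],
  [[10,0,-10],[0,0,0]],
  [[10,0,-10],[0,0,0]],
  [[10,0,-10],[0,0,0]],
  [[10,0,-10],[0,0,0]],
  [[8,0,-8],[0,0,0]],
  [[5,0,-5],[0,0,0]],
  [[2,0,-2],[0,0,0]],
])

```text
t: 4.37
tool_pos: [0.4255, -0.4023, 0.267]
orientation: [-2.139, -1.426, -0.887]
force: [0.4, -0.8, -5.2]
opening: 0.044
gripper_force: 59.9
```

Run:
```python
from h import *
s=robot.read_state();print(s["force"],s["gripper_force"],s["opening"],s["wrist_torque"])
A=cur();X=np.load("X.npy");step(UP(-.13,.09)@X,A,mm=25,rad=.055)
p,d=robot.read_camera("top"); q,_=robot.read_camera("scene")
W=cloud("top",d);w=W[120:260,300:430].reshape(-1,3);w=w[(w[:,2]>.12)&(w[:,2]<.2)];r=cv2.minAreaRect((w[:,:2]*1000).astype(np.float32));print(len(w),r)
cv2.imwrite("pics/lift.png",np.hstack([cv2.resize(p[130:330,300:500],(400,400)),cv2.resize(q[130:330,180:380],(400,400))]))
```

```text
[ 0.3572279  -0.76550614 -5.24397926] 59.94932949542999 0.04400813887446199 [-1.19673581  0.32669564 -0.02751521]
rows 30 shift [25.1 -3.5 -1.6] turn [-0.    -0.051 -0.018]  total mm [ 483.4 -261.4  404.8] rad [-1.000e-03 -1.535e+00 -5.300e-01]
1973 ((461.09906005859375, -274.9468688964844), (216.6189727783203, 170.1505126953125), 74.36942291259766)
```

View pics/lift.png

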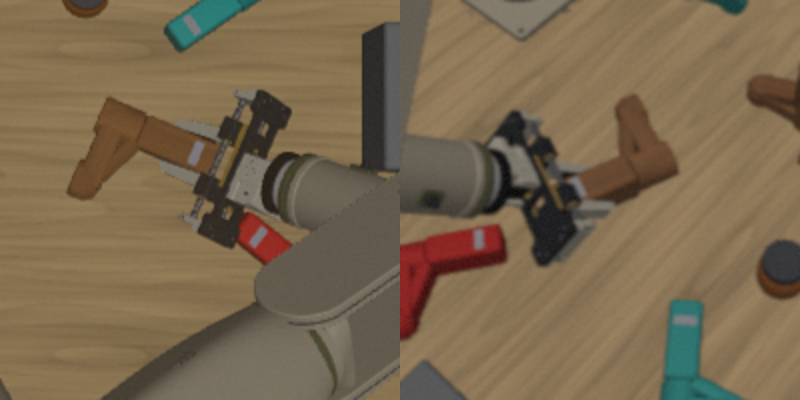

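The form is lifted in the grip and hangs level, its leg at (175,145) in the left half. Next I swing it upright and over to the slot.

Emit:
apply_moves([
  [[12.5,-1.8,-0.8],[0,-0.026,-0.009]],
  [[25.1,-3.5,-1.6],[0,-0.051,-0.018]],
  [[25.1,-3.5,-1.6],[0,-0.051,-0.018]],
  [[25.1,-3.5,-1.6],[0,-0.051,-0.018]],
  [[25.1,-3.5,-1.6],[0,-0.051,-0.018]],
  [[25.1,-3.5,-1.6],[0,-0.051,-0.018]],
  [[25.1,-3.5,-1.6],[0,-0.051,-0.018]],
  [[25.1,-3.5,-1.6],[0,-0.051,-0.018]],
  [[25.1,-3.5,-1.6],[0,-0.051,-0.018]],
  [[25.1,-3.5,-1.6],[0,-0.051,-0.018]],
  [[25.1,-3.5,-1.6],[0,-0.051,-0.018]],
  [[12.5,-1.8,-0.8],[0,-0.026,-0.009]],
])

```text
t: 5.47
tool_pos: [0.4527, -0.1697, 0.4143]
orientation: [-2.386, -1.926, -0.345]
force: [-0.0, 0.3, -5.4]
opening: 0.0437
gripper_force: 60.0
```

Run:
```python
from h import *
s=robot.read_state();print(s["force"],s["opening"],s["q"].round(2))
A=cur();X=np.load("X.npy");step(UP(-.13,.09)@X,A,mm=25,rad=.055);print((A@np.linalg.inv(X)).round(3))
```

```text
[-0.0079518   0.29366697 -5.35268671] 0.04373961140146062 [-0.56 -0.22  1.82  0.23  1.52 -0.35]
rows 19 shift [24.9 -3.4 -1.6] turn [ 0.    -0.051 -0.017]  total mm [ 404.5 -132.6  170.7] rad [ 0.001 -0.973 -0.33 ]
[[ 0.972  0.044 -0.232  0.5  ]
 [-0.218  0.546 -0.809 -0.05 ]
 [ 0.091  0.836  0.541  0.19 ]
 [ 0.     0.     0.     1.   ]]
```

Emit:
apply_moves([
  [[12.5,-1.7,-0.8],[0,-0.026,-0.009]],
  [[24.9,-3.4,-1.6],[0,-0.051,-0.017]],
  [[24.9,-3.4,-1.6],[0,-0.051,-0.017]],
  [[24.9,-3.4,-1.6],[0,-0.051,-0.017]],
  [[24.9,-3.4,-1.6],[0,-0.051,-0.017]],
  [[24.9,-3.4,-1.6],[0,-0.051,-0.017]],
  [[24.9,-3.4,-1.6],[0,-0.051,-0.017]],
  [[24.9,-3.4,-1.6],[0,-0.051,-0.017]],
  [[24.9,-3.4,-1.6],[0,-0.051,-0.017]],
  [[24.9,-3.4,-1.6],[0,-0.051,-0.017]],
  [[24.9,-3.4,-1.6],[0,-0.051,-0.017]],
])

```text
t: 6.38
tool_pos: [0.4533, 0.0905, 0.4154]
orientation: [2.063, 1.94, -0.275]
force: [0.6, -0.0, -5.0]
opening: 0.0435
gripper_force: 60.0
```

Emit:
apply_moves([
  [[24.9,-3.4,-1.6],[0,-0.051,-0.017]],
  [[24.9,-3.4,-1.6],[0,-0.051,-0.017]],
  [[24.9,-3.4,-1.6],[0,-0.051,-0.017]],
  [[24.9,-3.4,-1.6],[0,-0.051,-0.017]],
  [[24.9,-3.4,-1.6],[0,-0.051,-0.017]],
  [[24.9,-3.4,-1.6],[0,-0.051,-0.017]],
  [[24.9,-3.4,-1.6],[0,-0.051,-0.017]],
  [[12.5,-1.7,-0.8],[0,-0.026,-0.009]],
  [[0,0,0],[0,0,0]],
  [[0,0,0],[0,0,0]],
])

```text
t: 7.22
tool_pos: [0.4323, 0.2569, 0.3328]
orientation: [1.732, 1.833, -0.647]
force: [-0.4, -0.4, -4.6]
opening: 0.0435
gripper_force: 60.0
```

Run:
```python
from h import *
s=robot.read_state();print(s["force"],s["opening"],s["q"].round(2))
A=cur();X=np.load("X.npy");step(UP(-.13,.09)@X,A);print((A@np.linalg.inv(X)).round(3))
p,d=robot.read_camera("top"); q,e=robot.read_camera("scene");np.savez("m.npz",p=p,d=d,q=q,e=e)
cv2.imwrite("pics/mid.png",np.hstack([cv2.resize(p[120:320,120:320],(400,400)),cv2.resize(q[80:280,280:480],(400,400))]))
```

```text
[-0.44589208 -0.4383406  -4.6033661 ] 0.043499234061993075 [ 0.65  0.14  1.7  -0.61  1.72  0.63]
rows 2 shift [12.5 -2.1 -2.5] turn [-0.002 -0.027 -0.011]  total mm [25.  -4.3 -4.6] rad [-0.005 -0.055 -0.022]
[[ 0.998 -0.06  -0.008  0.441]
 [ 0.06   0.997 -0.056  0.15 ]
 [ 0.011  0.055  0.998  0.097]
 [ 0.     0.     0.     1.   ]]
```

View pics/mid.png

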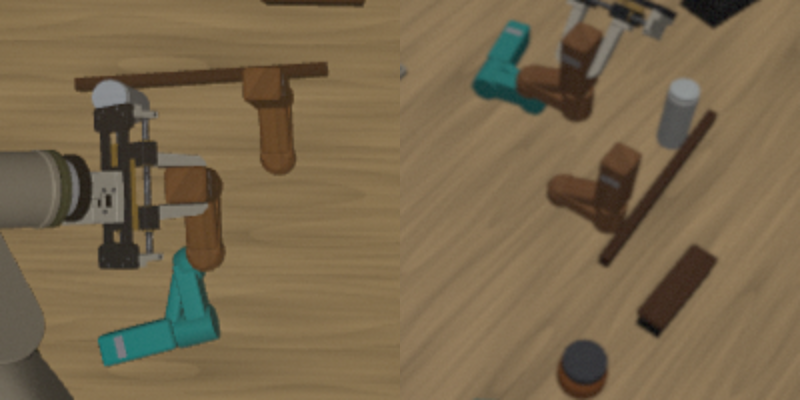

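The form is nearly upright in the grip, its leg top at (190,185) in the left half, beside the can at (115,95). I'll measure its actual pose before descending.

```bash
cat > m.py <<'E'
from h import *
def top(W,p,u0,u1,v0,v1,z0,z1):
    w=W[v0:v1,u0:u1].reshape(-1,3);c=p[v0:v1,u0:u1].reshape(-1,3).astype(int)
    m=(w[:,2]>z0)&(w[:,2]<z1)&(c[:,2]>c[:,0]+25);w=w[m]
    r=cv2.minAreaRect((w[:,:2]*1000).astype(np.float32));k=np.linalg.lstsq(np.c_[w[:,:2]-w[:,:2].mean(0),np.ones(len(w))],w[:,2],rcond=None)[0]
    print(len(w),"c",np.round(r[0],1),"s",np.round(r[1],1),"a",round(r[2],1),"slope/z",k.round(4)); return w
E
python3 - <<'E'
from m import *
f=np.load("m.npz");W=cloud("top",f["d"])
A=cur();X=np.load("X.npy");F=A@np.linalg.inv(X);print("pred top",(F@[0,0,.16,1])[:3].round(4))
top(W,f["p"],195,235,195,228,.235,.275)
w=top(W,f["p"],195,240,195,260,.08,.18)
E
```

```text
pred top [0.4404 0.1404 0.2586]
406 c [448.1 148.5] s [61.2 66.9] a 3.9 slope/z [-0.0149  0.0632  0.2539]
582 c [395.4 140.6] s [ 45.8 129.9] a 90.0 slope/z [0.284  0.3356 0.1362]
```

Run:
```python
from h import *
A=cur();X=np.load("X.npy");a=UP(-.12,.05)@X;b=UP(-.015,.035)@X
step(a,A,mm=12);step(b,a,mm=15)
```

```text
rows 5 shift [10.9  0.9  5. ] turn [-0.001 -0.011 -0.005]  total mm [53.8  4.  26.1] rad [-0.003 -0.056 -0.025]
rows 8 shift [ 1.3 13.1  1.4] turn [0. 0. 0.]  total mm [ 10.7 104.9  11.1] rad [0. 0. 0.]
```

Emit:
apply_moves([
  [[10.9,0.9,5],[-0.001,-0.011,-0.005]],
  [[10.9,0.9,5],[0,-0.011,-0.005]],
  [[10.9,0.9,5],[-0.001,-0.011,-0.005]],
  [[10.9,0.9,5],[0,-0.011,-0.005]],
  [[10.9,0.9,5],[-0.001,-0.011,-0.005]],
  [[0,0,0],[0,0,0]],
  [[0,0,0],[0,0,0]],
])

```text
t: 7.9
tool_pos: [0.4374, 0.2788, 0.28]
orientation: [1.679, 1.816, -0.69]
force: [0.3, -0.4, -4.9]
opening: 0.0436
gripper_force: 59.9
```

Run:
```python
from m import *
A=cur();X=np.load("X.npy");F=A@np.linalg.inv(X);print("pred top",(F@[0,0,.16,1])[:3].round(4),F.round(3))
b=UP(-.015,.035)@X;step(b,A,mm=12)
p,d=robot.read_camera("top");W=cloud("top",d);np.savez("m2.npz",p=p,d=d)
w=top(W,p,190,240,180,240,.19,.225)
w=w[abs(w[:,2]-np.median(w[:,2]))<.004];print(len(w),w.mean(0),cv2.minAreaRect((w[:,:2]*1000).astype(np.float32)))
top(W,p,235,275,145,180,.15,.17)
```

```text
pred top [0.4461 0.1592 0.2104] [[ 0.997 -0.077 -0.001  0.446]
 [ 0.077  0.997 -0.002  0.159]
 [ 0.002  0.001  1.     0.05 ]
 [ 0.     0.     0.     1.   ]]
rows 9 shift [ 1.3 11.6  1.3] turn [ 0. -0. -0.]  total mm [ 11.5 104.4  11.4] rad [ 0.    -0.001 -0.002]
373 c [450.8 160.2] s [75.4 58.5] a 19.5 slope/z [0.0051 0.0401 0.2076]
301 [0.44573409 0.1564088  0.20854092] ((446.8748474121094, 156.25657653808594), (42.01920700073242, 49.17063522338867), 1.7638689279556274)
333 c [573.6  66.2] s [44.4 50. ] a 2.6 slope/z [0.0243 0.0112 0.16  ]
```

Run:
```python
from m import *
A=cur();X=np.load("X.npy")@np.eye(4)
S=np.eye(4);S[:3,3]=[0,.0028,.0019]  # tool sits this much further in form frame
X=S@X;np.save("X2.npy",X)
step(UP(-.015,.03)@X,A,mm=12);step(UP(-.015,.004)@X,UP(-.015,.03)@X,mm=5)
```

```text
rows 9 shift [ 1.7 11.6  1.3] turn [ 0. -0. -0.]  total mm [ 15.7 104.5  11.8] rad [ 0.    -0.002 -0.002]
rows 6 shift [ 3.1 -0.   3.1] turn [0. 0. 0.]  total mm [18.4 -0.1 18.4] rad [0. 0. 0.]
```

Emit:
apply_moves([
  [[1.7,11.6,1.3],[0,0,0]],
  [[1.7,11.6,1.3],[0,0,0]],
  [[1.7,11.6,1.3],[0,0,0]],
  [[1.7,11.6,1.3],[0,0,0]],
  [[1.7,11.6,1.3],[0,0,0]],
  [[1.7,11.6,1.3],[0,0,0]],
  [[1.7,11.6,1.3],[0,0,0]],
  [[1.7,11.6,1.3],[0,0,-0.001]],
  [[1.7,11.6,1.3],[0,-0.002,-0.001]],
  [[0,0,0],[0,0,0]],
  [[0,0,0],[0,0,0]],
])

```text
t: 8.87
tool_pos: [0.5409, 0.2899, 0.261]
orientation: [1.676, 1.816, -0.693]
force: [-0.4, 0.0, -5.1]
opening: 0.0439
gripper_force: 59.9
```

Run:
```python
from m import *
A=cur();X=np.load("X2.npy");F=A@np.linalg.inv(X);print(F.round(3))
step(UP(-.012,.003)@X,A,mm=4)
p,d=robot.read_camera("top");q,e=robot.read_camera("scene");W=cloud("top",d);np.savez("m2.npz",p=p,d=d)
w=top(W,p,200,240,140,190,.17,.21)
w=w[abs(w[:,2]-np.median(w[:,2]))<.004];print(len(w),w.mean(0),cv2.minAreaRect((w[:,:2]*1000).astype(np.float32)))
cv2.imwrite("pics/near.png",np.hstack([cv2.resize(p[120:240,140:300],(400,300)),cv2.resize(q[80:230,330:480],(400,300))]))
```

```text
[[ 0.997 -0.078  0.001  0.55 ]
 [ 0.078  0.997  0.001  0.167]
 [-0.001 -0.001  1.     0.03 ]
 [ 0.     0.     0.     1.   ]]
rows 7 shift [2.7 0.5 2.7] turn [-0.  0.  0.]  total mm [19.   3.3 18.8] rad [-0.001  0.001  0.   ]
349 c [541.7 165.2] s [60.8 46.4] a 4.8 slope/z [0.0569 0.092  0.1884]
271 [0.54903404 0.16666159 0.18957007] ((549.6138916015625, 166.14056396484375), (43.519378662109375, 46.1077995300293), 5.621135234832764)
```

View pics/near.png

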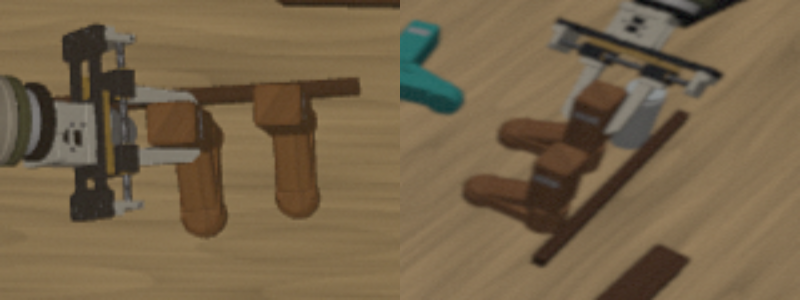

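The form stands upright in the slot, its leg top at (175,122) in the left half, about 15 mm short of the rail. Pose agrees with the prediction, so I lower it.

Emit:
apply_moves([
  [[2.7,0.5,2.7],[0,0,0]],
  [[2.7,0.5,2.7],[0,0,0]],
  [[2.7,0.5,2.7],[0,0,0]],
  [[2.7,0.5,2.7],[0,0,0]],
  [[2.7,0.5,2.7],[0,0,0]],
  [[2.7,0.5,2.7],[0,0,0]],
  [[2,0.5,2],[0,0,0]],
  [[0,0,0],[0,0,0]],
  [[0,0,0],[0,0,0]],
])

```text
t: 9.72
tool_pos: [0.5442, 0.2906, 0.2346]
orientation: [1.674, 1.817, -0.694]
force: [0.4, 0.7, -5.0]
opening: 0.0433
gripper_force: 59.9
```

Emit:
apply_moves([
  [[0.7,0,0.7],[0,0,0]],
  [[0,0,0],[0,0,0]],
  [[0,0,0],[0,0,0]],
])

```text
t: 9.97
tool_pos: [0.5443, 0.2907, 0.2341]
orientation: [1.674, 1.817, -0.693]
force: [0.1, 1.1, -5.1]
opening: 0.0436
gripper_force: 59.9
```

Emit:
apply_moves([
  [[0.7,0,0.7],[0,0,0]],
  [[0,0,0],[0,0,0]],
  [[0,0,0],[0,0,0]],
])

```text
t: 10.22
tool_pos: [0.5442, 0.2907, 0.2329]
orientation: [1.674, 1.817, -0.693]
force: [-0.4, 0.2, -5.0]
opening: 0.0438
gripper_force: 59.9
```

Emit:
apply_moves([
  [[0,2,0],[0,0,0]],
  [[0,2,0],[0,0,0]],
  [[0,2,0],[0,0,0]],
  [[0,1.5,0],[0,0,0]],
  [[0,0,0],[0,0,0]],
  [[0,0,0],[0,0,0]],
])

```text
t: 10.72
tool_pos: [0.5519, 0.2913, 0.2329]
orientation: [1.674, 1.817, -0.693]
force: [-0.1, 0.4, -5.6]
opening: 0.0433
gripper_force: 59.9
```

Emit:
apply_moves([
  [[0,1,0],[0,0,0]],
  [[0,0,0],[0,0,0]],
  [[0,0,0],[0,0,0]],
])

```text
t: 10.97
tool_pos: [0.5527, 0.2914, 0.233]
orientation: [1.674, 1.817, -0.693]
force: [0.4, -0.6, -6.7]
opening: 0.0435
gripper_force: 59.9
```

Emit:
apply_moves([
  [[0,1,0],[0,0,0]],
  [[0,0,0],[0,0,0]],
  [[0,0,0],[0,0,0]],
])

```text
t: 11.22
tool_pos: [0.5538, 0.2915, 0.233]
orientation: [1.674, 1.817, -0.693]
force: [0.6, -0.5, -5.6]
opening: 0.0439
gripper_force: 59.9
```

Emit:
apply_moves([
  [[0,1,0],[0,0,0]],
  [[0,0,0],[0,0,0]],
  [[0,0,0],[0,0,0]],
])

```text
t: 11.47
tool_pos: [0.5548, 0.2916, 0.233]
orientation: [1.674, 1.817, -0.693]
force: [0.4, -0.6, -5.8]
opening: 0.0441
gripper_force: 59.9
```

Emit:
apply_moves([
  [[0,0.7,0],[0,0,0]],
  [[0,0,0],[0,0,0]],
  [[0,0,0],[0,0,0]],
])

```text
t: 11.72
tool_pos: [0.5555, 0.2916, 0.233]
orientation: [1.674, 1.817, -0.693]
force: [2.0, 0.3, -6.3]
opening: 0.0437
gripper_force: 59.9
```

Emit:
apply_moves([
  [[0,0.7,0],[0,0,0]],
  [[0,0,0],[0,0,0]],
  [[0,0,0],[0,0,0]],
])

```text
t: 11.97
tool_pos: [0.5562, 0.2917, 0.233]
orientation: [1.674, 1.817, -0.693]
force: [-0.7, 0.5, -5.2]
opening: 0.0434
gripper_force: 59.9
```

Emit:
apply_moves([
  [[0,0.7,0],[0,0,0]],
  [[0,0,0],[0,0,0]],
  [[0,0,0],[0,0,0]],
])

```text
t: 12.22
tool_pos: [0.5569, 0.2917, 0.233]
orientation: [1.674, 1.817, -0.693]
force: [0.8, -0.6, -5.4]
opening: 0.0438
gripper_force: 59.9
```

Emit:
apply_moves([
  [[0,0.7,0],[0,0,0]],
  [[0,0,0],[0,0,0]],
  [[0,0,0],[0,0,0]],
])

```text
t: 12.47
tool_pos: [0.5576, 0.2918, 0.233]
orientation: [1.674, 1.817, -0.693]
force: [-0.0, -0.7, -5.9]
opening: 0.0441
gripper_force: 59.9
```

Emit:
apply_moves([
  [[0,0.7,0],[0,0,0]],
  [[0,0,0],[0,0,0]],
  [[0,0,0],[0,0,0]],
])

```text
t: 12.72
tool_pos: [0.558, 0.2919, 0.2329]
orientation: [1.674, 1.817, -0.694]
force: [-2.0, 0.1, -4.3]
opening: 0.0433
gripper_force: 59.9
```

Emit:
apply_moves([
  [[0,0.7,0],[0,0,0]],
  [[0,0,0],[0,0,0]],
  [[0,0,0],[0,0,0]],
])

```text
t: 12.97
tool_pos: [0.5585, 0.2919, 0.2329]
orientation: [1.674, 1.817, -0.695]
force: [-5.4, 1.3, -2.5]
opening: 0.0439
gripper_force: 60.0
```

Rail contact (−5 N). I back off slightly and lower to the bench.

Emit:
apply_moves([
  [[0,-0.8,0],[0,0,0]],
  [[0.5,0,0.5],[0,0,0]],
  [[0,0,0],[0,0,0]],
  [[0,0,0],[0,0,0]],
])

```text
t: 13.3
tool_pos: [0.5581, 0.2918, 0.2322]
orientation: [1.674, 1.817, -0.693]
force: [-2.5, 0.3, -3.9]
opening: 0.0442
gripper_force: 60.0
```

Emit:
apply_moves([
  [[0.5,0,0.5],[0,0,0]],
  [[0,0,0],[0,0,0]],
  [[0,0,0],[0,0,0]],
])

```text
t: 13.55
tool_pos: [0.558, 0.2919, 0.232]
orientation: [1.674, 1.817, -0.694]
force: [-5.6, 0.3, -0.4]
opening: 0.0437
gripper_force: 60.0
```

Emit:
apply_moves([
  [[0.5,0,0.5],[0,0,0]],
  [[0,0,0],[0,0,0]],
  [[0,0,0],[0,0,0]],
])

```text
t: 13.8
tool_pos: [0.5581, 0.2919, 0.2319]
orientation: [1.674, 1.816, -0.694]
force: [-6.9, 1.1, 4.6]
opening: 0.0436
gripper_force: 60.0
```

Emit:
apply_moves([
  [[0.5,0,0.5],[0,0,0]],
  [[0,0,0],[0,0,0]],
  [[0,0,0],[0,0,0]],
])

```text
t: 14.05
tool_pos: [0.5581, 0.292, 0.2319]
orientation: [1.674, 1.815, -0.694]
force: [-8.4, 1.0, 7.9]
opening: 0.0439
gripper_force: 60.0
```

Run:
```python
from m import *
A=cur();X=np.load("X2.npy");F=A@np.linalg.inv(X);print(F.round(4));print(robot.read_state()["wrist_torque"])
p,d=robot.read_camera("top");W=cloud("top",d)
w=top(W,p,200,240,140,190,.14,.18)
w=w[abs(w[:,2]-np.median(w[:,2]))<.004];print(len(w),w.mean(0),cv2.minAreaRect((w[:,:2]*1000).astype(np.float32)))
top(W,p,235,275,145,180,.15,.17)
```

```text
[[ 9.969e-01 -7.920e-02  0.000e+00  5.672e-01]
 [ 7.920e-02  9.969e-01  2.700e-03  1.689e-01]
 [-2.000e-04 -2.700e-03  1.000e+00  1.000e-03]
 [ 0.000e+00  0.000e+00  0.000e+00  1.000e+00]]
[-0.30174461  1.33021905 -0.98423605]
351 c [563.9 169.7] s [78.4 53.9] a 0.2 slope/z [0.0458 0.0477 0.1595]
281 [0.56646391 0.16899769 0.16050669] ((566.8779907226562, 169.06089782714844), (43.18552017211914, 49.408809661865234), 6.065418720245361)
332 c [573.7  65.9] s [44.5 49.8] a 3.6 slope/z [-0.0055  0.0204  0.1602]
```

Upright, in place (z≈0, yaw on target). I ease the grip first, then open.

Emit:
apply_moves([
  [[0,0,0],[0,0,0]],
  [[0,0,0],[0,0,0]],
  [[0,0,0],[0,0,0]],
  [[0,0,0],[0,0,0]],
], newtons=5)

```text
t: 14.43
tool_pos: [0.5584, 0.2918, 0.2318]
orientation: [1.674, 1.815, -0.693]
force: [-6.0, -1.3, 6.0]
opening: 0.044
gripper_force: 5.0
```

Emit:
apply_moves([
  [[0,0,0],[0,0,0]],
  [[0,0,0],[0,0,0]],
  [[0,0,0],[0,0,0]],
  [[0,0,0],[0,0,0]],
  [[0,0,0],[0,0,0]],
  [[0,0,0],[0,0,0]],
], claw=0.85)

```text
t: 14.93
tool_pos: [0.5583, 0.2918, 0.2302]
orientation: [1.674, 1.817, -0.693]
force: [-0.7, -0.3, 0.6]
opening: 0.0773
gripper_force: 0.0
```

Run:
```python
from m import *
A=cur();X=np.load("X2.npy");F=A@np.linalg.inv(X);print(F[:3,3].round(4))
p,d=robot.read_camera("top");q,_=robot.read_camera("scene");W=cloud("top",d)
w=top(W,p,200,240,140,190,.14,.18)
w=w[abs(w[:,2]-np.median(w[:,2]))<.004];print(len(w),w.mean(0),cv2.minAreaRect((w[:,:2]*1000).astype(np.float32)))
cv2.imwrite("pics/rel.png",np.hstack([cv2.resize(p[120:240,140:300],(400,300)),cv2.resize(q[80:230,330:480],(400,300))]))
```

```text
[ 0.5674  0.169  -0.0009]
356 c [558.9 169.6] s [94.7 52.6] a 5.4 slope/z [0.0809 0.0309 0.1592]
260 [0.56580696 0.1689277  0.16032346] ((566.0132446289062, 169.20376586914062), (43.75641632080078, 49.78810501098633), 7.729827880859375)
```

View pics/rel.png

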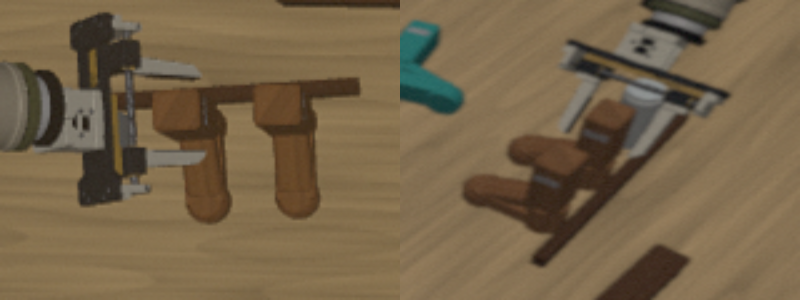

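The form stands at the rail parallel to its mate (leg tops at (177,108) and (277,103)), with both fingers clear. I back out along the tool axis.

Emit:
apply_moves([
  [[-1,0,-4],[0,0,0]],
  [[-3,0,-10],[0,0,0]],
  [[-3,0,-12],[0,0,0]],
  [[-3,0,-14],[0,0,0]],
  [[-3,0,-14],[0,0,0]],
  [[-3,0,-14],[0,0,0]],
  [[-3,0,-14],[0,0,0]],
  [[-3,0,-14],[0,0,0]],
  [[-3,0,-14],[0,0,0]],
  [[-3,0,-10],[0,0,0]],
  [[0,0,0],[0,0,0]],
  [[0,0,0],[0,0,0]],
])

```text
t: 16.03
tool_pos: [0.5524, 0.3575, 0.3353]
orientation: [1.674, 1.817, -0.691]
force: [-0.3, -0.2, -0.1]
opening: 0.0792
gripper_force: 0.0
```

Run:
```python
from m import *
p,d=robot.read_camera("top");q,_=robot.read_camera("scene");W=cloud("top",d)
top(W,p,200,240,140,180,.15,.17);top(W,p,235,275,145,180,.15,.17)
w=W[155:172,194:292].reshape(-1,3);
r=W[140:170,180:290].reshape(-1,3);r=r[(r[:,2]>.018)&(r[:,2]<.032)];r=r[(r@rx)>.605*1]
print("rail x extents in rail dir",np.percentile(r@rx,[2,50,98]).round(4)," form axis",(np.array([.5663,.169,0])@rx).round(4))
cv2.imwrite("pics/end.png",np.hstack([cv2.resize(p[120:240,140:300],(400,300)),cv2.resize(q[80:230,330:480],(400,300))]))
```

```text
331 c [566.7 169.3] s [44.3 50.4] a 5.5 slope/z [0.0248 0.0263 0.1603]
329 c [573.5  66.3] s [44.2 50.2] a 2.6 slope/z [0.0153 0.0009 0.1603]
rail x extents in rail dir [0.6056 0.6136 0.6207]  form axis 0.5778
```

View pics/end.png

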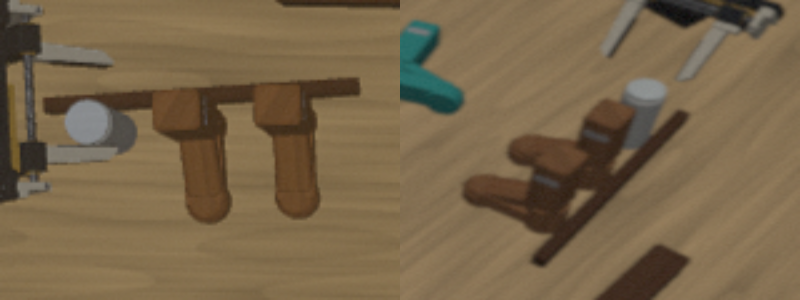

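The form stands at the rail, its leg top at (177,108), 103 mm from the mate at (277,103). The can at (90,122) is undisturbed and the gripper is clear.

```bash
python3 -c "
from plant import robot
print(robot.close_job())"
```

```text
the job is handed in; nothing more can be done
None
```

The fallen form now stands upright with its heel at the rail, about 103 mm from both the mate and the can, toe pointing straight out; the gripper has let go and backed clear, and the job is handed in (no verdict was returned).

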